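# Sweep the loose screw caps into the discard box

## Task

Three loose screw caps lie flat on the raised work board between two standing vials. With the fingertips, sweep all three caps along the board and off its end into the plain undivided discard box (not the divided tube box at the other end); slide them, never pinch, press down on or lift them. Leave both vials standing where they are.

Things in the scene. Friction and masses are not known exactly. Their poses are not given: they have to be found in the camera images.
- board: raised work board, fixed: a steel-topped block 300 mm along its x axis, 240 mm along its y axis, flat top 50 mm above the bench, no rims. Origin at the centre of its underside, on the bench; z up. The boxes stand against its two ends at y = +120 and y = -120 mm.
- discard_box: discard box, fixed: plain open-topped white box with one undivided space, 280 mm along its x, 120 mm along its y, 45 mm high, walls and floor 3 mm. It stands 2 mm off one end of the board (either the +y or the -y end), centred on it and parallel to it. Origin at the centre of its underside, on the bench.
- tube_box: tube box, fixed: white box of the same outer size as the discard box but divided into 12 cells, with tubes standing in most of them (tops 55 mm above the bench). It stands at the board's other end. Origin at the centre of its underside, on the bench.
- cap_a: loose screw cap of blue plastic, a flat ribbed disc 34 mm in diameter and 14 mm high, about 14 g, lying flat on the board. Origin at its centre, 7 mm above the board's top; z is its axis.
- cap_b: loose screw cap of blue plastic, a flat ribbed disc 34 mm in diameter and 14 mm high, about 14 g, lying flat on the board. Origin at its centre, 7 mm above the board's top; z is its axis.
- cap_c: loose screw cap of blue plastic, a flat ribbed disc 34 mm in diameter and 14 mm high, about 14 g, lying flat on the board. Origin at its centre, 7 mm above the board's top; z is its axis.
- vial_a: closed amber vial with a blue cap, 26 mm in diameter, 50 mm high, about 50 g, standing loose on the board near its -x edge, to be left alone. Origin at the centre of its underside; z is its axis.
- vial_b: closed amber vial with a blue cap, 26 mm in diameter, 50 mm high, about 50 g, standing loose on the board near its +x edge, to be left alone. Origin at the centre of its underside; z is its axis.
Mind the look-alikes: they are no part of the job. What is shaped like the cap_c but pink or white is not meant.

How it is judged:
At the end, for the whole second after the job is handed in: All three caps lie at rest inside the discard box with their centres below its rim (centre less than 43 mm above the bench), and both vials stand upright (within 0.15 rad) within 15 mm of where they started (x of cap_a in the frame of discard_box between -0.137 and 0.137 m and y of cap_a in the frame of discard_box between -0.057 and 0.057 m and height (world z) of each of cap_a, cap_b, cap_c below 0.043 m and linear speed of each of cap_a, cap_b, cap_c below 0.02 m/s and x of cap_b in the frame of discard_box between -0.137 and 0.137 m and y of cap_b in the frame of discard_box between -0.057 and 0.057 m and x of cap_c in the frame of discard_box between -0.137 and 0.137 m and y of cap_c in the frame of discard_box between -0.057 and 0.057 m and distance of each of vial_a, vial_b from where it was at the start of the episode below 0.015 m and angle between each of vial_a, vial_b's own z axis and vertical below 0.15 rad); the robot touches nothing.
It fails at once if a cap is lifted (its centre more than 18 mm above where it lay on the board) (height (world z) of any of cap_a, cap_b, cap_c above 0.075 m).
It fails at once if a cap is carried out over a box (centre 60 mm past the board's end and still at board height) ((height (world z) of cap_a above 0.05 m and (y of cap_a in the frame of board above 0.18 m or y of cap_a in the frame of board below -0.18 m)) or (height (world z) of cap_b above 0.05 m and (y of cap_b in the frame of board above 0.18 m or y of cap_b in the frame of board below -0.18 m)) or (height (world z) of cap_c above 0.05 m and (y of cap_c in the frame of board above 0.18 m or y of cap_c in the frame of board below -0.18 m))).
It fails at once if a cap is pinched or pressed hard (more than 25 N from the fingers) (contact force between the fingers and cap_a above 25 N or contact force between the fingers and cap_b above 25 N or contact force between the fingers and cap_c above 25 N).
It fails at once if a vial is shifted by more than 20 mm or tipped (distance of any of vial_a, vial_b from where it was at the start of the episode above 0.02 m or angle between any of vial_a, vial_b's own z axis and vertical above 0.4 rad).
It also fails if it takes over 51 s, if anything falls off the work surface, if the arm or the gripper's body presses on something with over 40 N, if the wrist force passes 120 N, or if a joint passes its speed limit or range.

## Robot

A 7-joint arm with a two-finger parallel gripper is mounted at the origin on the work surface. World frame = base frame: x ahead of the robot, y to its left, z up, the work surface at z = 0. Lengths are in m, angles in rad, forces in N, time in s.
With the tool pointing down it reaches from about 0.4 to 0.875 m from the base axis. Payload 19.3 kg.
Tool frame: the origin (TCP) lies midway between the tips of the shut fingers; the grasp point (between the pads) lies 19 mm behind it; x points along the fingers, z is the direction in which the jaws open and shut, and the axes are right-handed (so a half turn about x gives the same grasp; the last joint's range is limited). The gripper opens to 85 mm and grips with 20 to 120 N. Pads are 22 mm wide; open, the fingers measure 114 mm over their backs; the gripper's body (76 mm by 85 mm) begins 54 mm behind the grasp point. The pads swing forward as they close: fully open they stand 13 mm farther back than shut.
Start: joints at [1.135, 0.521, -0.036, 1.599, 0.021, 1.021, -0.113], TCP at [0.224, -0.584, 0.231] pointing down, gripper open.
Joint ranges: [-2.91, 2.91], [-0.3, 2.13], [-1.5, 1.42], [0.17, 2.43], [-1.26, 4.41], [0.16, 1.93], [-2.52, 2.52]. Speed limits (rad/s): [1.89, 1.89, 2.39, 2.39, 3.01, 3.01, 3.01].

## Interface

Orientations are given as [roll, pitch, yaw] about the fixed x, y, z axes, in that order (R = Rz(yaw) Ry(pitch) Rx(roll)).
In Python, from station import get_state, read_camera, hand_in gives the robot as it stands.
- The arm moves only by the shell command python3 -m jog 'ROWS' [FORCE]. ROWS is JSON, one flat list of numbers, 5 for each row, row after row: the opening, from 0 (shut) to 1 (fully open), then the shift along the world's x, y, z in m, then the turn about the world's z in rad. In form: [claw, x, y, z, yaw, claw, x, y, z, yaw, ...]. A call has exactly 10 rows; each row is the pose to reach, as a shift and turn from the pose commanded when the call began; what a row does not reach only later rows make up. A row lasts 1/10 s, in which the tool goes at most 50 mm and 8.59 degrees, less where a joint would pass 70% of its speed; a pose out of reach is approached as far as the arm can. A call with a gripper value outside its range is refused whole. The fingers move at their own pace and stop on an object; FORCE is the grip in N (left out, the last holds). Time passes only in rows, so rows that repeat a pose let the fingers close, or fill a call up. It gives the time, the measured TCP pose, the force and the opening at its end, in the units of the state.
- get_state(): the state, without advancing time (a new reading comes with each control period).
- read_camera(name): name is "side" or "top"; returns a dict with "color" (400x640x3 uint8, red, green, blue), "depth" (400x640 float32, m along the optical axis (not along the pixel's ray), 0 where there is no reading), "vertical_fov" (degrees; the focal length in pixels is half the picture's height over the tangent of half this angle, whatever the lens; pixels are square), "cx", "cy" (the principal point, pixels), "extrinsics" (4x4, takes a point from camera to world coordinates). Camera axes: x right, y up, looking along -z (the intrinsics and any distortion apply to the point x, -y, -z); pixel columns grow to the right and rows downward; lengths in m; the calibration is good to about 2 mm. A picture is of the moment at which its call begins.
- hand_in(): hands the job in, once; it reports no verdict.
The state is a dict: "clock": time; "joint_positions": joint angles; "qvel": joint speeds; "joint_efforts": joint torques, N m; "tool_pos": TCP position; "orientation": TCP orientation; "force": force on the tool from outside, world axes, zero at the start; "moment": the same for the moment, N m; "finger_gap": finger opening in m.
Only numpy, scipy, OpenCV 4.12 (cv2) and the standard library are available. Lean on these libraries where they do the work, as an engineer would, in place of code of your own. Each camera call takes 0.05 s, during which the arm holds its last target.

## Working session

There is one attempt and no reset: what is moved stays moved. The work goes in short steps, Python scripts to look and compute and a shell command to move; the robot and the scene stay as the last step left them, time stands still between calls to the robot, and variables do not carry over. Pictures are saved under pics/ and viewed, and the job is handed in when it is done.

```bash
mkdir -p pics; ls
python3 - <<'E'
from station import *
import cv2,numpy as np
s=get_state();print({k:np.round(v,3).tolist() for k,v in s.items()})
for n in("top","side"):
    c=read_camera(n);cv2.imwrite(f"pics/{n}0.png",c["color"][:,:,::-1]);np.savez(f"{n}0.npz",**c)
    print({k:(np.round(v,4).tolist() if k not in("color","depth") else v.shape) for k,v in c.items()})
E
```

```text
pics
{'clock': 0.0, 'joint_positions': [1.135, 0.522, -0.036, 1.6, 0.021, 1.021, -0.113], 'qvel': [-0.0, -0.0, -0.001, -0.0, -0.002, 0.002, -0.0], 'joint_efforts': [0.002, -92.71, 1.98, -36.992, 0.018, 0.008, 0.0], 'tool_pos': [0.223, -0.583, 0.231], 'orientation': [-3.073, 1.57, 2.006], 'force': [-0.332, 0.852, 0.213], 'moment': [-0.01, 0.022, 0.024], 'finger_gap': 0.086}
{'color': (400, 640, 3), 'depth': (400, 640), 'vertical_fov': 47.1598, 'cx': 312.5019, 'cy': 200.2009, 'extrinsics': [[-0.0241, 0.9968, -0.0763, 0.5676], [-0.9996, -0.0253, -0.0159, 0.0025], [-0.0178, 0.0759, 0.997, 0.8428], [0.0, 0.0, 0.0, 1.0]]}
{'color': (400, 640, 3), 'depth': (400, 640), 'vertical_fov': 46.8576, 'cx': 319.0414, 'cy': 203.2972, 'extrinsics': [[0.8201, 0.3787, -0.429, 0.2638], [-0.5721, 0.5548, -0.604, -0.4973], [0.0093, 0.7408, 0.6717, 0.6569], [0.0, 0.0, 0.0, 1.0]]}
```

View pics/top0.png

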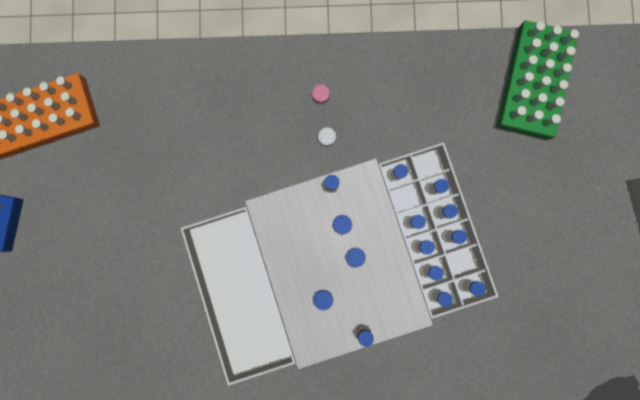

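View pics/side0.png

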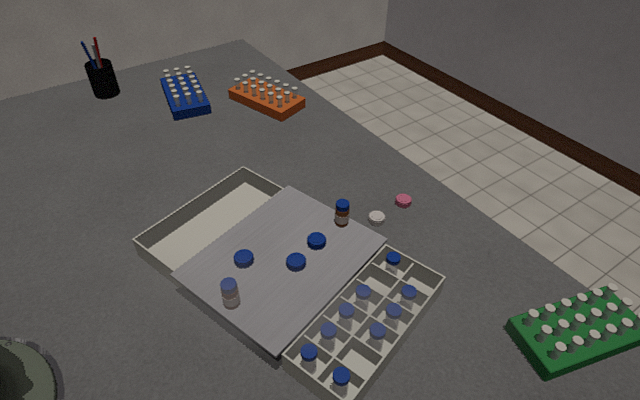

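The top view shows three blue caps at about (342,224), (355,257) and (323,299). The vials are at (331,183) and (365,338). The empty discard box is on the left and the divided box on the right. Pink and white decoys lie off the board at (320,93) and (327,136).

```bash
cat > h.py <<'E'
import numpy as np,cv2
def ray(c,u,v,z):
    H=c["color"].shape[0];f=H/2/np.tan(np.radians(float(c["vertical_fov"]))/2)
    d=np.array([(u-c["cx"])/f,-(v-c["cy"])/f,-1.]);E=np.array(c["extrinsics"])
    w=E[:3,:3]@d;o=E[:3,3];return o+w*(z-o[2])/w[2]
def blobs(c,lo=40):
    hsv=cv2.cvtColor(c["color"],cv2.COLOR_RGB2HSV)
    m=cv2.inRange(hsv,(100,120,60),(125,255,255))
    n,l,s,ce=cv2.connectedComponentsWithStats(m)
    return [(ce[i],s[i]) for i in range(1,n) if s[i][4]>lo]
E
python3 - <<'E'
from h import *
for n in("top","side"):
    c=dict(np.load(n+"0.npz"))
    print(n)
    for p,s in blobs(c):
        d=c["depth"][int(p[1]),int(p[0])]
        print(p.round(1),s[2:],"z.064",ray(c,*p,.064)[:2].round(4),"z.1",ray(c,*p,.1)[:2].round(4),d.round(3))
c=dict(np.load("top0.npz"))
g=cv2.cvtColor(c["color"],cv2.COLOR_RGB2GRAY)
for p in [(247,201),(378,160),(431,324),(298,368)]: print("corner",ray(c,*p,.05).round(4))
for p in [(182,229),(229,384),(445,143),(497,296)]: print("boxc",ray(c,*p,.045).round(4))
# height along depth for board centre
E=np.array(c["extrinsics"])
for u,v in [(300,230),(300,340),(400,300),(340,270),(240,300)]:
    d=c["depth"][v,u];q=ray(c,u,v,0);o=E[:3,3]
    f=200/np.tan(np.radians(float(c["vertical_fov"]))/2)
    print((E@[(u-c["cx"])/f*d,-(v-c["cy"])/f*d,-d,1])[:3].round(4))
E
```

```text
top
[400.3 170.8] [ 14  13 127] z.064 [ 0.6738 -0.1362] z.1 [ 0.6689 -0.1298] 0.791
[331.2 182. ] [ 14  13 146] z.064 [ 0.6576 -0.0177] z.1 [ 0.6534 -0.0168] 0.745
[441.2 185.5] [ 14  12 136] z.064 [ 0.6468 -0.2044] z.1 [ 0.6431 -0.1949] 0.787
[  8. 220.] [ 22  56 837] z.064 [0.6064 0.5393] z.1 [0.6046 0.5145] 0.822
[449.9 210.7] [ 15  12 136] z.064 [ 0.6035 -0.2172] z.1 [ 0.6018 -0.2071] 0.782
[342.  224.1] [ 17  17 240] z.064 [ 0.5853 -0.034 ] z.1 [ 0.5845 -0.0323] 0.775
[417.8 221.4] [ 13  12 130] z.064 [ 0.5867 -0.1624] z.1 [ 0.5859 -0.1547] 0.785
[459.  236.3] [ 15  12 142] z.064 [ 0.56   -0.2303] z.1 [ 0.5603 -0.2196] 0.781
[426.5 246.7] [ 14  13 136] z.064 [ 0.5437 -0.1751] z.1 [ 0.5448 -0.1669] 0.78
[355.2 257.1] [ 18  17 248] z.064 [ 0.5292 -0.0546] z.1 [ 0.531 -0.052] 0.771
[435.5 272.8] [ 14  13 142] z.064 [ 0.4999 -0.1883] z.1 [ 0.503  -0.1795] 0.775
[477.2 288.4] [ 15  14 162] z.064 [ 0.4725 -0.2564] z.1 [ 0.4769 -0.2445] 0.773
[322.7 299.6] [ 18  18 263] z.064 [0.4597 0.0019] z.1 [0.4647 0.002 ] 0.766
[444.6 299.2] [ 14  14 152] z.064 [ 0.456  -0.2015] z.1 [ 0.4611 -0.1
[... 464 characters left out ...]
.5124 -0.0852] 0.776
[393.3 256.7] [ 14  11 119] z.064 [ 0.6694 -0.1461] z.1 [ 0.6448 -0.1674] 0.794
[408.8 289.1] [15 10 97] z.064 [ 0.644  -0.2113] z.1 [ 0.6209 -0.2287] 0.744
[308.5 350.8] [ 16  15 200] z.064 [ 0.4525 -0.2104] z.1 [ 0.441  -0.2278] 0.664
[341.  374.6] [ 17  17 231] z.064 [ 0.469 -0.265] z.1 [ 0.4565 -0.2791] 0.637
corner [0.6298 0.1292 0.05  ]
corner [ 0.6956 -0.1006  0.05  ]
corner [ 0.413  -0.1803  0.05  ]
corner [0.3447 0.0465 0.05  ]
boxc [0.584  0.2445 0.045 ]
boxc [0.319  0.1648 0.045 ]
boxc [ 0.7233 -0.2195  0.045 ]
boxc [ 0.4567 -0.2957  0.045 ]
[0.5772 0.038  0.0521]
[0.3909 0.0421 0.0499]
[ 0.4544 -0.1294  0.0509]
[ 0.5073 -0.0289  0.0522]
[0.454  0.1514 0.0051]
```

```bash
cat >> h.py <<'E'
from scipy.spatial.transform import Rotation as R
cen=np.array([.5208,-.0263]);ex=np.array([.9595,.2817]);ey=np.array([-.2817,.9595])
def b2w(x,y): return cen+x*ex+y*ey
def w2b(p): d=np.array(p[:2])-cen; return np.array([d@ex,d@ey])
def tool(s):
    M=R.from_euler("xyz",s["orientation"]).as_matrix();return np.arctan2(M[1,2],M[0,2]),M
E
python3 - <<'E'
from h import *
from station import *
s=get_state();a,M=tool(s);print("jaw ang",a,"target .286 mod pi; approach",M[:,0].round(3))
p=np.array(s["tool_pos"])
for n,w in dict(A=(.5853,-.036),B=(.529,-.0565),C=(.4597,.0005),Va=(.4032,-.0643),Vb=(.6534,-.018)).items(): print(n,w2b(w).round(4))
for n,b in dict(C=(-.0511,.0),B=(-.0006,-.075),A=(.0592,-.072)).items(): print(n,b2w(*b).round(4),(b2w(*b)-p[:2]).round(4))
E
```

```text
jaw ang -1.2049657768968105 target .286 mod pi; approach [-0.     0.001 -1.   ]
A [ 0.0592 -0.0275]
B [-0.0006 -0.0313]
C [-0.0511  0.0429]
Va [-0.1235 -0.0033]
Vb [ 0.1296 -0.0294]
C [ 0.4718 -0.0407] [0.2483 0.5427]
B [ 0.5414 -0.0984] [0.3179 0.485 ]
A [ 0.5979 -0.0787] [0.3744 0.5047]
```

```bash
python3 -m jog '[0.25,0.02,0.044,0,0.12, 0.25,0.04,0.088,0,0.24, 0.25,0.06,0.132,0,0.36, 0.25,0.08,0.176,0,0.48, 0.25,0.1,0.22,0,0.6, 0.25,0.12,0.264,0,0.72, 0.25,0.14,0.308,0,0.84, 0.25,0.16,0.352,0,0.96, 0.25,0.18,0.396,0,1.08, 0.25,0.2,0.44,0,1.2]' 20
python3 - <<'E'
from h import *
from station import *
s=get_state();p=s["tool_pos"];print(p,s["finger_gap"],.286-tool(s)[0],b2w(-.0511,0)-p[:2],s["force"],s["joint_positions"])
E
```

```text
clock: 1.1
tool_pos: [0.4238, -0.1418, 0.2314]
orientation: [-1.286, 1.571, -1.287]
force: [1.5, -0.3, -0.4]
finger_gap: 0.0215
[ 0.42383988 -0.14184461  0.23136527] 0.021494638255280075 0.28633573785708705 [0.04792967 0.10114974] [ 1.4642204  -0.30447257 -0.40095621] [ 0.60296607  0.2683105  -0.49158587  2.02752698  0.16301643  0.88272086
  0.0219916 ]
```

```bash
python3 -m jog '[0.25,0.016,0.034,0,0.1, 0.25,0.032,0.068,0,0.2, 0.25,0.048,0.101,0,0.286, 0.25,0.048,0.101,-0.03,0.286, 0.25,0.048,0.101,-0.06,0.286, 0.25,0.048,0.101,-0.09,0.286, 0.25,0.048,0.101,-0.12,0.286, 0.25,0.048,0.101,-0.14,0.286, 0.25,0.048,0.101,-0.15,0.286, 0.25,0.048,0.101,-0.15,0.286]'
python3 - <<'E'
from h import *
from station import *
s=get_state();p=s["tool_pos"];print(p,s["finger_gap"],.286-tool(s)[0],w2b(p),s["force"])
for n in("top","side"):
    c=read_camera(n);cv2.imwrite(f"pics/{n}1.png",c["color"][:,:,::-1])
cv2.imwrite("pics/s1c.png",cv2.resize(c["color"][120:340,140:440,::-1],None,fx=2.5,fy=2.5))
E
```

```text
clock: 2.1
tool_pos: [0.471, -0.0425, 0.0805]
orientation: [2.747, 1.569, 3.029]
force: [0.1, 0.3, 1.2]
finger_gap: 0.0214
[ 0.47098346 -0.04248743  0.08048001] 0.0213914219519628 0.004718820243934996 [-0.05235897 -0.00149852] [0.12650359 0.27691876 1.17459583]
```

View pics/s1c.png

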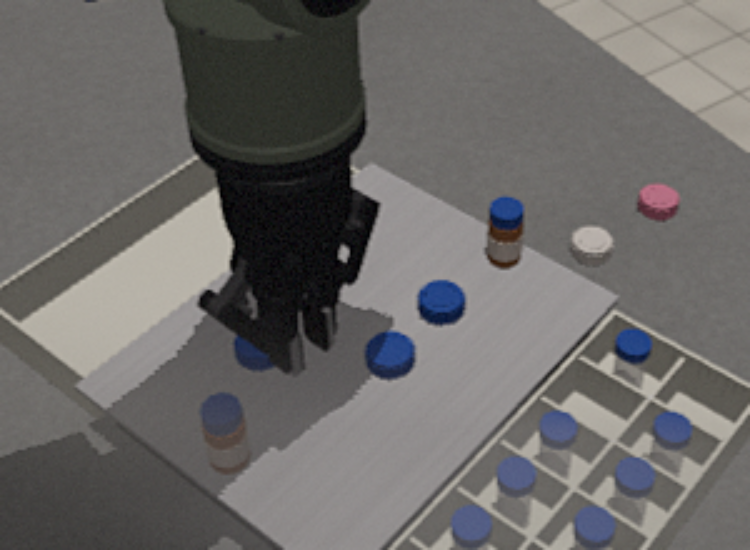

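View pics/top1.png

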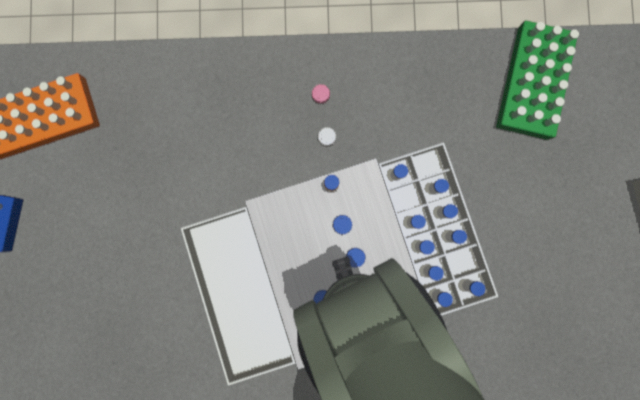

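Run:
```python
from h import *
c=dict(np.load("side0.npz"))
tb=np.array([-.0524,-.0015])
for u,v in [(221,239),(291,200),(258,268),(270,258)]:
    a=ray(c,u,v,0);o=np.array(c["extrinsics"])[:3,3];d=a-o
    # plane board y = tb_y
    t=(tb[1]-w2b(o)[1])/(w2b(a)[1]-w2b(o)[1]);q=o+t*d;print((w2b(q)-tb).round(3),q[2].round(3))
```

```text
[-0.066  0.   ] 0.19
[0.08 0.  ] 0.162
[-0.006 -0.   ] 0.072
[ 0.022 -0.   ] 0.072
```

```bash
python3 -m jog '[0.25,0.001,0,-0.008,0.004, 0.25,0.001,0,-0.016,0.004, 0.25,0.001,0,-0.021,0.004, 0.25,0.001,0,-0.025,0.004, 0.25,0.001,0,-0.025,0.004, 0.25,-0.001,0.006,-0.025,0.004, 0.25,-0.003,0.013,-0.025,0.004, 0.25,-0.006,0.023,-0.025,0.004, 0.25,-0.009,0.034,-0.025,0.004, 0.25,-0.012,0.045,-0.025,0.004]'
python3 - <<'E'
from h import *
from station import *
s=get_state();p=s["tool_pos"];print(p,s["finger_gap"],.286-tool(s)[0],w2b(p),s["force"])
for n in("top","side"):
    c=read_camera(n);cv2.imwrite(f"pics/{n}2.png",c["color"][:,:,::-1])
cv2.imwrite("pics/s2c.png",cv2.resize(c["color"][120:340,140:440,::-1],None,fx=2.5,fy=2.5))
E
```

```text
clock: 3.2
tool_pos: [0.4592, 0.0036, 0.0564]
orientation: [0.265, 1.571, 0.55]
force: [0.5, 1.4, 0.2]
finger_gap: 0.0215
[0.45924676 0.00359653 0.05642511] 0.021472489650183068 0.0005905495685901707 [-0.05063848  0.04602527] [0.54743718 1.38132819 0.23232642]
```

View pics/s2c.png

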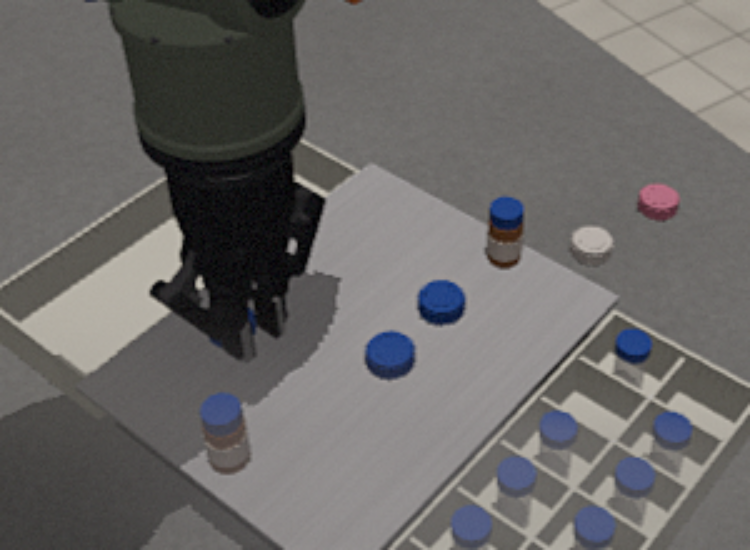

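The cap sits in front of the two fingertips and is sliding with them. I'll continue the sweep off the edge.

```bash
python3 -m jog '[0.25,-0.003,0.01,-0.002,0, 0.25,-0.006,0.02,-0.002,0, 0.25,-0.009,0.03,-0.002,0, 0.25,-0.012,0.04,-0.002,0, 0.25,-0.015,0.05,-0.002,0, 0.25,-0.018,0.06,-0.002,0, 0.25,-0.021,0.07,-0.002,0, 0.25,-0.024,0.08,-0.002,0, 0.25,-0.024,0.082,-0.002,0, 0.25,-0.024,0.082,-0.002,0]'
python3 - <<'E'
from h import *
from station import *
s=get_state();p=s["tool_pos"];print(p,s["finger_gap"],.286-tool(s)[0],w2b(p),s["force"])
for n in("top","side"):
    c=read_camera(n);cv2.imwrite(f"pics/{n}3.png",c["color"][:,:,::-1])
cv2.imwrite("pics/s3c.png",cv2.resize(c["color"][120:340,90:390,::-1],None,fx=2.5,fy=2.5))
E
```

```text
clock: 4.3
tool_pos: [0.4355, 0.0847, 0.0543]
orientation: [-1.353, 1.571, -1.067]
force: [-0.5, -1.4, 0.5]
finger_gap: 0.0212
[0.43553674 0.08469529 0.05428966] 0.021220032775261254 0.00033935621195452237 [-0.05054273  0.13051864] [-0.48456311 -1.44841562  0.54914199]
```

View pics/s3c.png

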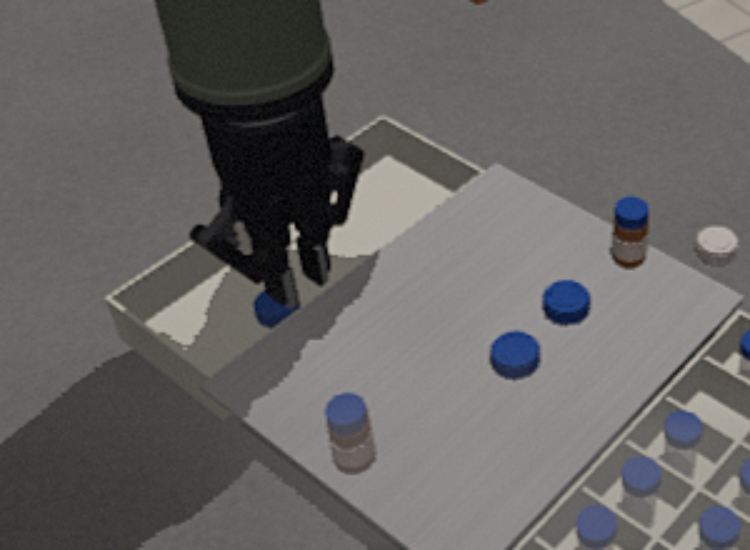

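View pics/top3.png

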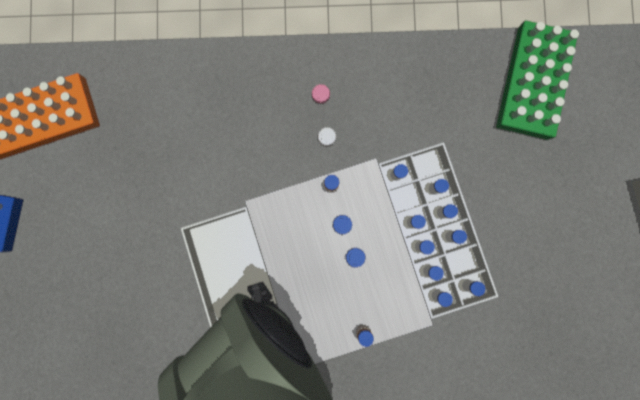

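Cap C has dropped into the box, visible at crop (272,308). Next is B.

```bash
python3 -m jog '[0.25,0,0,0.02,0, 0.25,0,0,0.045,0, 0.25,0.02,-0.03,0.06,0, 0.25,0.04,-0.065,0.06,0, 0.25,0.06,-0.1,0.06,0, 0.25,0.08,-0.14,0.06,0, 0.25,0.1,-0.17,0.06,0, 0.25,0.106,-0.183,0.06,0, 0.25,0.106,-0.183,0.05,0, 0.25,0.106,-0.183,0.03,0]'
python3 - <<'E'
from h import *
from station import *
s=get_state();p=s["tool_pos"];print(p,s["finger_gap"],.286-tool(s)[0],w2b(p),s["force"])
for n in("top","side"):
    c=read_camera(n);cv2.imwrite(f"pics/{n}4.png",c["color"][:,:,::-1])
    for q,z in blobs(c): print(n,q.round(),w2b(ray(c,*q,.064)).round(4),w2b(ray(c,*q,.017)).round(4))
cv2.imwrite("pics/s4c.png",cv2.resize(c["color"][120:340,110:410,::-1],None,fx=2.5,fy=2.5))
E
```

```text
clock: 5.4
tool_pos: [0.5416, -0.0983, 0.0843]
orientation: [-0.167, 1.569, 0.118]
force: [0.5, 0.7, 0.6]
finger_gap: 0.0216
[ 0.54160883 -0.09834327  0.08433507] 0.021639174912991038 0.0015655186723679826 [-0.00032852 -0.07498736] [0.52361496 0.74473025 0.57715772]
top [400. 171.] [ 0.1157 -0.1483] [ 0.1195 -0.1581]
top [331. 182.] [ 0.1336 -0.0302] [ 0.1385 -0.0329]
top [441. 186.] [ 0.0703 -0.2065] [ 0.0713 -0.2198]
top [  8. 221.] [0.2399 0.5185] [0.2512 0.5489]
top [342. 224.] [ 0.0599 -0.0259] [ 0.0603 -0.0284]
top [352. 258.] [ 0.0013 -0.0235] [-0.0018 -0.0258]
top [256. 316.] [-0.0433  0.1591] [-0.0491  0.1678]
top [365. 338.] [-0.1322 -0.004 ] [-0.1433 -0.0051]
side [185.  99.] [0.2276 0.5349] [0.2757 0.6074]
side [200. 241.] [-0.0749  0.1249] [-0.0508  0.1649]
side [393. 257.] [ 0.1072 -0.1574] [ 0.1458 -0.1398]
side [293. 264.] [-0.0098 -0.0354] [ 0.0195 -0.0081]
side [409. 289.] [ 0.0668 -0.212 ] [ 0.1022 -0.1987]
side [308. 352.] [-0.1183 -0.1581] [-0.0976 -0.1405]
side [341. 375.] [-0.1176 -0.2148] [-0.0969 -0.2017]
```

View pics/s4c.png

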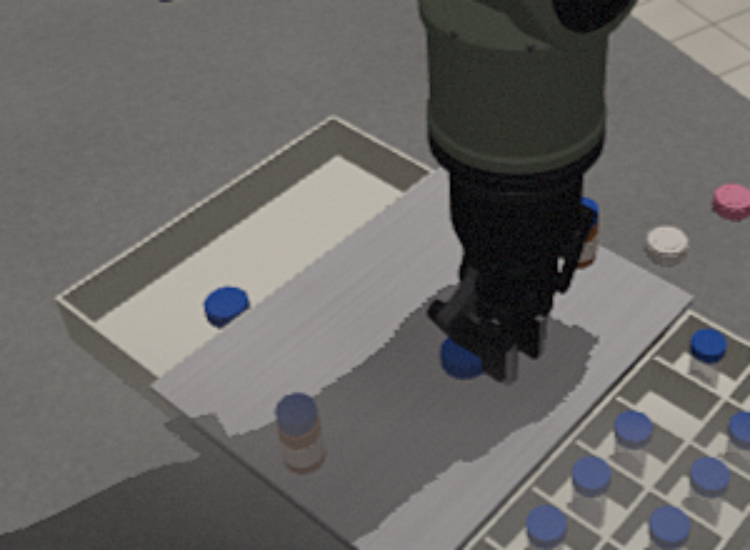

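Cap C is in the box at board y of about 0.165. I'll lower behind B and sweep it.

```bash
python3 -m jog '[0.25,0,0,-0.01,0, 0.25,0,0,-0.02,0, 0.25,0,0,-0.026,0, 0.25,0,0,-0.03,0, 0.25,-0.001,0.005,-0.03,0, 0.25,-0.003,0.01,-0.03,0, 0.25,-0.005,0.017,-0.03,0, 0.25,-0.007,0.025,-0.03,0, 0.25,-0.01,0.035,-0.03,0, 0.25,-0.013,0.045,-0.03,0]'
python3 -m jog '[0.25,-0.003,0.01,0,0, 0.25,-0.006,0.02,0,0, 0.25,-0.009,0.03,0,0, 0.25,-0.012,0.04,0,0, 0.25,-0.015,0.05,0,0, 0.25,-0.018,0.06,0,0, 0.25,-0.021,0.07,0,0, 0.25,-0.023,0.08,0,0, 0.25,-0.026,0.09,0,0, 0.25,-0.029,0.1,0,0]'
python3 - <<'E'
from h import *
from station import *
s=get_state();p=s["tool_pos"];print(p,s["finger_gap"],.286-tool(s)[0],w2b(p),s["force"])
for n in("top","side"):
    c=read_camera(n);cv2.imwrite(f"pics/{n}5.png",c["color"][:,:,::-1])
cv2.imwrite("pics/s5c.png",cv2.resize(c["color"][120:340,90:390,::-1],None,fx=2.5,fy=2.5))
E
```

```text
clock: 6.5
tool_pos: [0.5283, -0.0526, 0.0544]
orientation: [0.132, 1.571, 0.417]
force: [-0.2, 0.1, 0.3]
finger_gap: 0.0211
clock: 7.5
tool_pos: [0.4993, 0.0472, 0.0543]
orientation: [0.023, 1.571, 0.308]
force: [-0.1, -0.2, 0.3]
finger_gap: 0.0215
[0.49933956 0.04719207 0.05430346] 0.02147781544371313 0.0010339972150096854 [0.00011142 0.07656104] [-0.1359903  -0.20867716  0.26094093]
```

View pics/s5c.png

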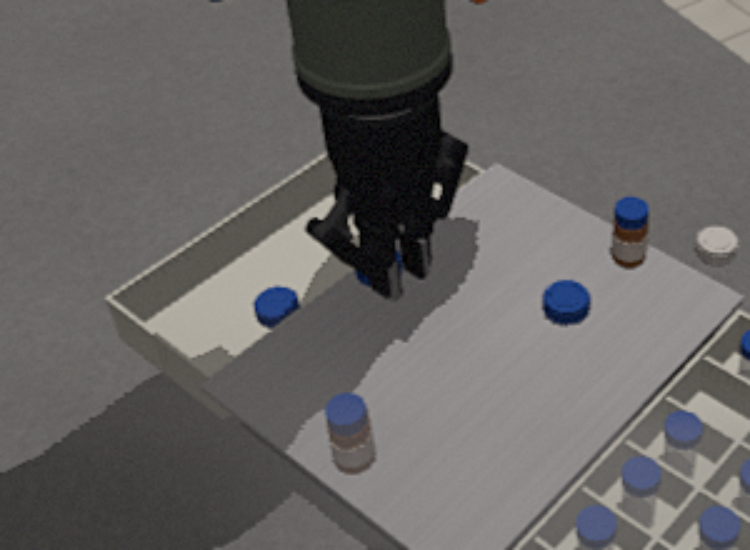

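B is riding ahead of the fingers at crop (375,270). I'll finish the sweep and lift.

```bash
python3 -m jog '[0.25,-0.003,0.01,0,0, 0.25,-0.006,0.02,0,0, 0.25,-0.009,0.03,0,0, 0.25,-0.012,0.04,0,0, 0.25,-0.015,0.05,0,0, 0.25,-0.015,0.053,0,0, 0.25,-0.015,0.053,0,0, 0.25,-0.015,0.053,0.02,0, 0.25,-0.015,0.053,0.045,0, 0.25,-0.015,0.053,0.06,0]'
python3 - <<'E'
from h import *
from station import *
s=get_state();p=s["tool_pos"];print(p,s["finger_gap"],.286-tool(s)[0],w2b(p),s["force"],b2w(.0592,-.072)-p[:2])
for n in("top","side"):
    c=read_camera(n);cv2.imwrite(f"pics/{n}6.png",c["color"][:,:,::-1])
cv2.imwrite("pics/s6c.png",cv2.resize(c["color"][120:340,90:390,::-1],None,fx=2.5,fy=2.5))
E
```

```text
clock: 8.6
tool_pos: [0.485, 0.0989, 0.1156]
orientation: [-0.282, 1.57, 0.002]
force: [0.1, -0.3, 0.2]
finger_gap: 0.0214
[0.48495516 0.09893881 0.11563125] 0.02138951691295004 0.0017201068086771798 [0.00088665 0.13026413] [ 0.10618175 -0.29037822  0.15882557] [ 0.11292964 -0.17764617]
```

View pics/s6c.png

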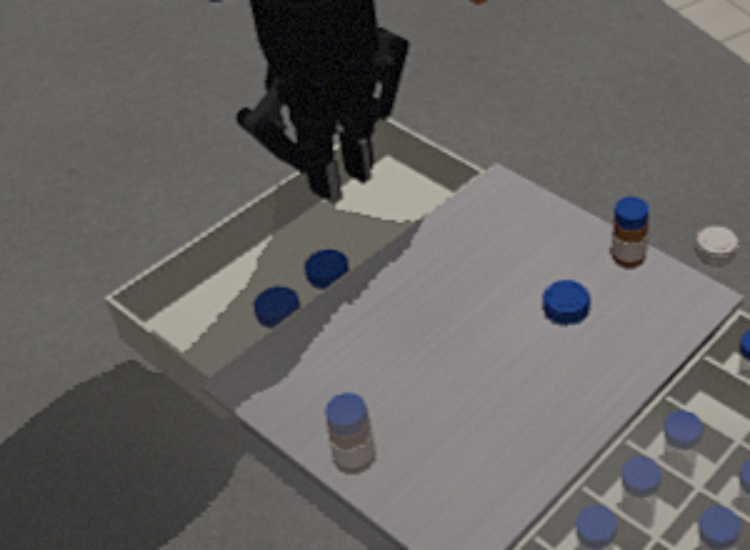

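Two caps are now in the box, at crop (276,305) and (326,268). Next is A.

```bash
python3 -m jog '[0.25,0.02,-0.03,0,0, 0.25,0.04,-0.06,0,0, 0.25,0.06,-0.09,0,0, 0.25,0.08,-0.125,0,0, 0.25,0.1,-0.155,0,0, 0.25,0.113,-0.178,0,0, 0.25,0.113,-0.178,0,0, 0.25,0.113,-0.178,-0.01,0, 0.25,0.113,-0.178,-0.02,0, 0.25,0.113,-0.178,-0.03,0]'
python3 - <<'E'
from h import *
from station import *
s=get_state();p=s["tool_pos"];print(p,s["finger_gap"],.286-tool(s)[0],w2b(p),s["force"])
for n in("top","side"):
    c=read_camera(n);cv2.imwrite(f"pics/{n}7.png",c["color"][:,:,::-1])
cv2.imwrite("pics/s7c.png",cv2.resize(c["color"][120:340,110:410,::-1],None,fx=2.5,fy=2.5))
E
```

```text
clock: 9.7
tool_pos: [0.5969, -0.0777, 0.083]
orientation: [2.621, 1.57, 2.907]
force: [-0.1, 1.0, 0.7]
finger_gap: 0.0215
[ 0.59692946 -0.07771539  0.0829543 ] 0.021486654089093095 -0.00030908830963866096 [ 0.0585625  -0.07077874] [-0.12718756  0.97544081  0.67945056]
```

View pics/s7c.png

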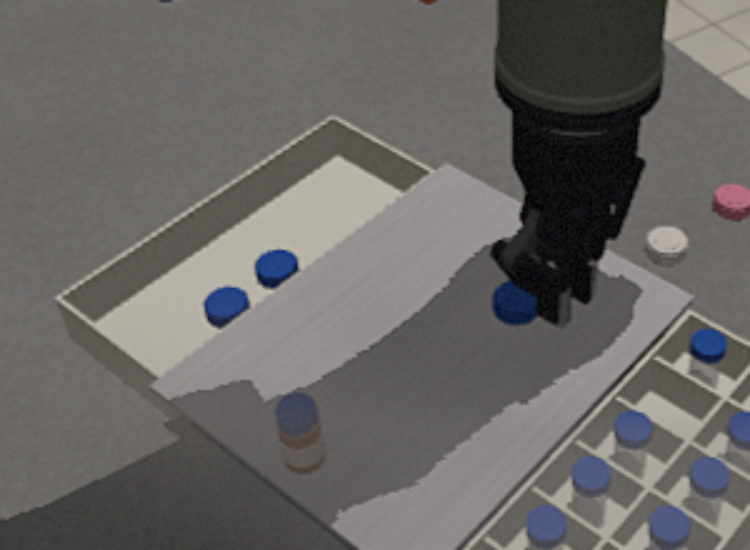

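View pics/top7.png

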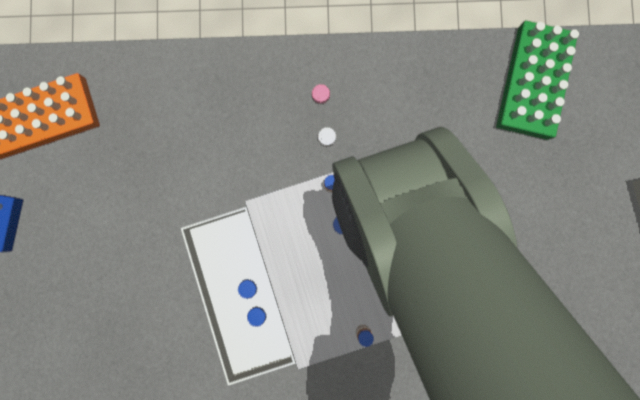

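Run:
```python
from h import *
c=dict(np.load("side0.npz"))
tb=np.array([-.0524,-.0015])
for dy in(-.03,-.0135,0,.0135):
  for u,v in [(280,234),(272,236),(277,252),(222,242),(242,259)]:
    a=ray(c,u,v,0);o=np.array(c["extrinsics"])[:3,3];d=a-o
    t=(tb[1]+dy-w2b(o)[1])/(w2b(a)[1]-w2b(o)[1]);q=o+t*d;print(dy,(u,v),(w2b(q)-tb)[0].round(3),"above TCP",(q[2]-.0805).round(3))
```

```text
-0.03 (280, 234) 0.02 above TCP 0.07
-0.03 (272, 236) 0.003 above TCP 0.08
-0.03 (277, 252) 0.01 above TCP 0.038
-0.03 (222, 242) -0.086 above TCP 0.14
-0.03 (242, 259) -0.058 above TCP 0.083
-0.0135 (280, 234) 0.036 above TCP 0.046
-0.0135 (272, 236) 0.018 above TCP 0.056
-0.0135 (277, 252) 0.026 above TCP 0.012
-0.0135 (222, 242) -0.074 above TCP 0.12
-0.0135 (242, 259) -0.046 above TCP 0.059
0 (280, 234) 0.05 above TCP 0.027
0 (272, 236) 0.031 above TCP 0.037
0 (277, 252) 0.039 above TCP -0.009
0 (222, 242) -0.065 above TCP 0.103
0 (242, 259) -0.035 above TCP 0.04
0.0135 (280, 234) 0.063 above TCP 0.007
0.0135 (272, 236) 0.044 above TCP 0.018
0.0135 (277, 252) 0.053 above TCP -0.03
0.0135 (222, 242) -0.056 above TCP 0.086
0.0135 (242, 259) -0.025 above TCP 0.021
```

Run:
```python
import cv2
c=cv2.imread("pics/side1.png");cv2.imwrite("pics/z1.png",cv2.resize(c[180:285,205:305],None,fx=5.5,fy=5.5,interpolation=cv2.INTER_CUBIC))
```

```text
(no output)
```

View pics/z1.png

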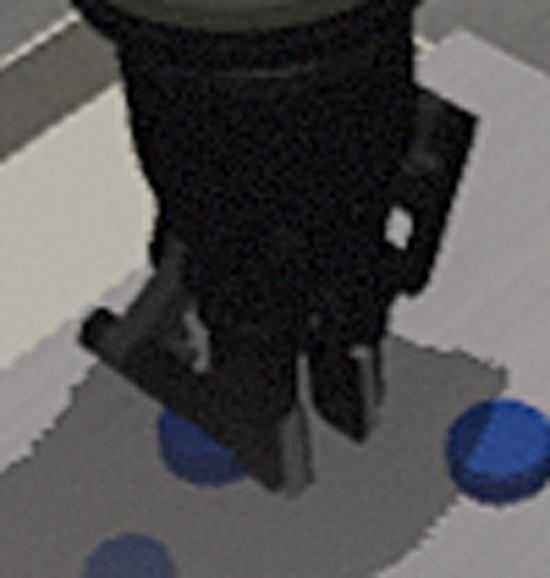

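The slanted finger link clears vial_b by about 17 mm sideways and nearly 40 mm above. I'll sweep A.

```bash
python3 -m jog '[0.25,0.001,0,-0.01,0, 0.25,0.001,0,-0.02,0, 0.25,0.001,0,-0.025,0, 0.25,0.001,0,-0.029,0, 0.25,0,0.005,-0.029,0, 0.25,-0.002,0.01,-0.029,0, 0.25,-0.004,0.017,-0.029,0, 0.25,-0.006,0.025,-0.029,0, 0.25,-0.009,0.035,-0.029,0, 0.25,-0.012,0.045,-0.029,0]'
python3 -m jog '[0.25,-0.003,0.01,0,0, 0.25,-0.006,0.02,0,0, 0.25,-0.009,0.03,0,0, 0.25,-0.012,0.04,0,0, 0.25,-0.015,0.05,0,0, 0.25,-0.018,0.06,0,0, 0.25,-0.021,0.07,0,0, 0.25,-0.023,0.08,0,0, 0.25,-0.026,0.09,0,0, 0.25,-0.029,0.1,0,0]'
python3 - <<'E'
from h import *
from station import *
s=get_state();p=s["tool_pos"];print(p,s["finger_gap"],.286-tool(s)[0],w2b(p),s["force"])
c=read_camera("side")
cv2.imwrite("pics/s8c.png",cv2.resize(c["color"][120:340,90:390,::-1],None,fx=2.5,fy=2.5))
E
```

```text
clock: 10.8
tool_pos: [0.5853, -0.0326, 0.0554]
orientation: [0.462, 1.571, 0.747]
force: [0.3, -0.3, 0.0]
finger_gap: 0.0213
clock: 11.8
tool_pos: [0.5563, 0.0672, 0.0553]
orientation: [0.173, 1.571, 0.458]
force: [-0.6, -0.4, 0.5]
finger_gap: 0.0218
[0.55632947 0.06717273 0.05529155] 0.021800174548020367 0.0010808675054210792 [0.06042179 0.07967843] [-0.59171578 -0.39525334  0.45042142]
```

View pics/s8c.png

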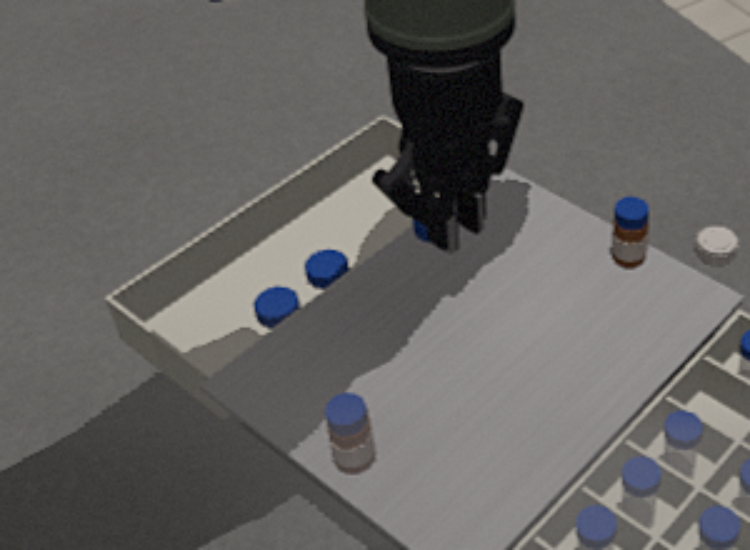

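A is ahead of the fingers at crop (425,228). I'll finish the sweep and lift clear.

```bash
python3 -m jog '[0.25,-0.003,0.01,0,0, 0.25,-0.006,0.02,0,0, 0.25,-0.009,0.03,0,0, 0.25,-0.012,0.04,0,0, 0.25,-0.015,0.05,0,0, 0.25,-0.015,0.052,0,0, 0.25,-0.015,0.052,0,0, 0.25,-0.015,0.052,0.03,0, 0.25,-0.015,0.052,0.07,0, 0.25,-0.015,0.052,0.11,0]'
python3 -m jog '[0.25,0.0,0.03,0.03,0, 0.25,0,0.06,0.05,0, 0.25,0,0.09,0.05,0, 0.25,0,0.12,0.05,0, 0.25,0,0.15,0.05,0, 0.25,0,0.18,0.05,0, 0.25,0,0.2,0.05,0, 0.25,0,0.2,0.05,0, 0.25,0,0.2,0.05,0, 0.25,0,0.2,0.05,0]'
python3 - <<'E'
from h import *
from station import *
s=get_state();p=s["tool_pos"];print(p,s["finger_gap"],w2b(p),s["force"])
for n in("top","side"):
    c=read_camera(n);cv2.imwrite(f"pics/{n}9.png",c["color"][:,:,::-1])
    for q,z in blobs(c): print(n,q.round(1),"z.017",w2b(ray(c,*q,.017)).round(4),"z.1",w2b(ray(c,*q,.1)).round(4))
E
```

```text
clock: 12.85
tool_pos: [0.5413, 0.1177, 0.1664]
orientation: [3.108, 1.57, -2.891]
force: [0.7, -0.4, -0.3]
finger_gap: 0.0214
clock: 13.85
tool_pos: [0.542, 0.3169, 0.2152]
orientation: [-1.797, 1.57, -1.513]
force: [-0.8, -0.7, 0.1]
finger_gap: 0.0211
[0.54200789 0.31690388 0.21520606] 0.02106975846360864 [0.1170295  0.32332986] [-0.83476047 -0.70776173  0.06418181]
top [400.4 170.8] z.017 [ 0.1195 -0.1583] z.1 [ 0.1128 -0.141 ]
top [331.2 182. ] z.017 [ 0.1385 -0.033 ] z.1 [ 0.1299 -0.0283]
top [441.2 185.4] z.017 [ 0.0718 -0.2198] z.1 [ 0.0699 -0.1963]
top [  9.6 209.2] z.017 [0.271  0.5412] z.1 [0.2491 0.4882]
top [450.  210.7] z.017 [ 0.0238 -0.2199] z.1 [ 0.0267 -0.1963]
top [417.8 221.3] z.017 [ 0.0233 -0.159 ] z.1 [ 0.0263 -0.1416]
top [459.1 236.3] z.017 [-0.0243 -0.2204] z.1 [-0.0165 -0.1967]
top [426.5 246.7] z.017 [-0.0242 -0.1592] z.1 [-0.0164 -0.1417]
top [238. 257.] z.017 [0.0609 0.168 ] z.1 [0.0601 0.1525]
top [435.5 272.8] z.017 [-0.0729 -0.1595] z.1 [-0.0602 -0.142 ]
top [246.9 288.6] z.017 [0.0024 0.1692] z.1 [0.0075 0.1536]
top [477.2 288.3] z.017 [-0.1209 -0.2205] z.1 [-0.1034 -0.1969]
top [444.6 299.2] z.017 [-0.1214 -0.1597] z.1 [-0.1039 -0.1422]
top [256.1 316.3] z.017 [-0.0491  0.1679] z.1 [-0.0388  0.1525]
top [365.4 337.9] z.017 [-0.1432 -0.0053] z.1 [-0.1235 -0.0033]
side [182.3  96.1] z.017 [0.2791 0.6249] z.1 [0.1937 0.4947]
side [342.3 203. ] z.017 [0.206  0.0208] z.1 [ 0.1301 -0.0311]
side [242.2 210. ] z.017 [0.0604 0.1653] z.1 [0.0033 0.0946]
side [220.1 225.5] z.017 [0.0019 0.1666] z.1 [-0.0475  0.0958]
side [200.  240.9] z.017 [-0.05    0.1653] z.1 [-0.0927  0.0947]
side [393.2 256.7] z.017 [ 0.1474 -0.1391] z.1 [ 0.0791 -0.1703]
side [408.9 289. ] z.017 [ 0.1018 -0.1989] z.1 [ 0.0394 -0.2224]
side [308.5 350.9] z.017 [-0.0967 -0.1398] z.1 [-0.1334 -0.1709]
side [341.  374.7] z.017 [-0.0963 -0.2014] z.1 [-0.133  -0.2245]
```

View pics/side9.png

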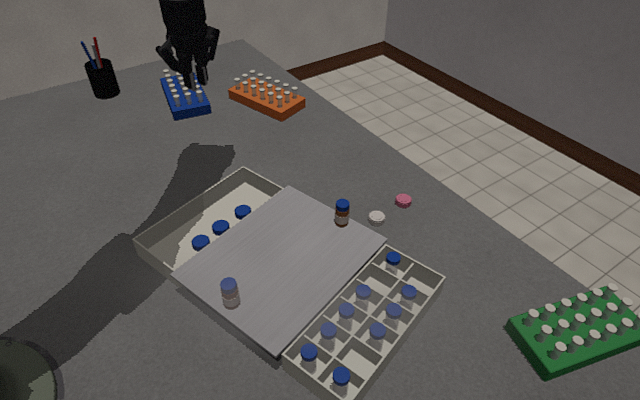

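View pics/top9.png

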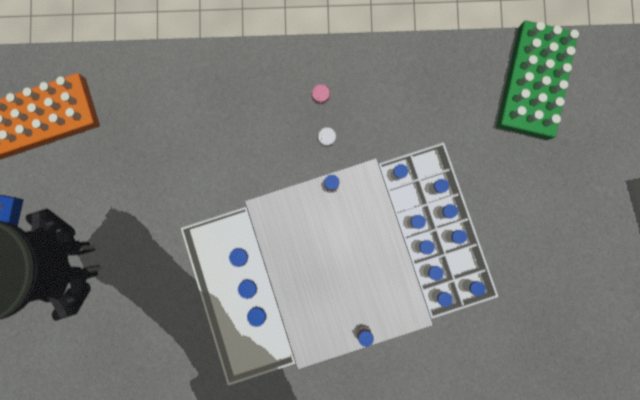

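All three caps lie on the box floor, at top-view pixels (238,257), (247,289) and (256,316). Both vials are at their starting pixels, and the arm is clear at z = 0.215.

```bash
python3 -c "
from station import hand_in;print(hand_in())"
```

```text
the job is handed in; nothing more can be done
None
```

All three caps are in the discard box and both vials are still standing where they started. I handed the job in at about 14 s of the 51 s allowed; `hand_in()` gave no verdict.

I swept the caps one at a time (C, then B, then A) with the fingertips about 21 mm apart. Each was pushed along the board at roughly 0.1 m/s and off the +y end.

My last checks, with the arm lifted clear and before the hand-in:
- **Caps:** the two cameras agree to within 3 mm that all three lie on the box floor. In the board frame they are at x of about 0.06, 0.00 and -0.05 m and y of about 0.165–0.169 m, inside the box's 0.125–0.239 m. I did not take a second picture to confirm they were at rest.
- **Vials:** in the top view both are within a tenth of a pixel of their starting positions and look upright in the side view. vial_a's blue cap was too pale for my side-view colour mask, so I checked it there by eye only.
- **Forces:** no reading at the end of a move passed 1.5 N. I did not see the forces between those readings.

No check failed.

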